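# Index a slide hanger on the inspection rail

### The arm

A 7-joint arm with a two-finger parallel gripper is mounted at the origin on a cart in front of the work surface, level with it; the furniture and walls round the work are solid. World frame = base frame: x ahead of the robot, y to its left, z up, the work surface at z = 0. Lengths are in m, angles in rad, forces in N, time in s.
With the tool pointing down it reaches from about 0.425 to 1.025 m from the base axis. Payload 3.6 kg.
Tool frame: the origin (TCP) lies midway between the tips of the shut fingers; the grasp point (between the pads) lies 19 mm behind it; z points along the fingers, y is the line along which they close (so a half turn about z gives the same grasp; the last joint's range is limited). The gripper opens to 85 mm and grips with 20 to 120 N. Pads are 22 mm wide; open, the fingers measure 114 mm over their backs; the gripper's body (76 mm by 85 mm) begins 54 mm behind the grasp point. The pads swing forward as they close: fully open they stand 13 mm farther back than shut.
Start: joints at [-1.369, 0.591, 0.048, 1.609, -0.033, 0.943, -0.034], TCP at [0.211, 0.694, 0.231] pointing down, gripper open.
Joint ranges: [-2.69, 2.69], [-0.47, 2.24], [-1.27, 1.36], [0.19, 2.51], [-1.53, 4.68], [0.08, 2.07], [-3.09, 3.09]. Speed limits (rad/s): [2.57, 2.57, 3.14, 3.14, 3.14, 3.14, 3.14].

### API

Orientations are given as a rotation vector (axis times angle).
In Python, from plant import env gives the robot as it stands. The module is installed in compiled form; this text tells all that it offers.
- The arm moves only by the tool send_rows, never from a script. Its argument "rows" is a list that holds one entry, the list of rows, each a list of 7 numbers: the gripper command: -1 is shut, 1 is fully open, values between are in proportion, then the shift along the tool's x, y, z in cm, then the turn, a rotation vector about the tool's x, y, z in rad. A call has 1 to 5 rows; each row is the pose to reach, as a shift and turn from the pose commanded when the call began, along the tool's axes at that moment; what a row does not reach only later rows make up. A row lasts 1/8 s, in which the tool goes at most 62.5 mm and 10.7 degrees, less where a joint would pass 70% of its speed; a pose out of reach is approached as far as the arm can. A call with a gripper value outside its range is refused whole. The fingers move at their own pace and stop on an object; the grip force is fixed at half the most. Time passes only in rows, so rows that repeat a pose let the fingers close. It gives the time, the measured TCP pose, the force, the opening and the grip force at its end, in the units of the state.
- env.observe(): the state, without advancing time (a new reading comes with each control period).
- env.read_camera(name): name is "scene" or "top" or "wrist"; returns a dict with "color" (420x560x3 uint8, blue, green, red), "z_map" (420x560 float32, m along the optical axis (not along the pixel's ray), 0 where there is no reading), "camera_matrix" (3x3 intrinsics, pixels), "position" and "rotation" of the camera in the world. Camera axes: x right, y up, looking along -z (the intrinsics and any distortion apply to the point x, -y, -z); pixel columns grow to the right and rows downward; lengths in m; the calibration is good to about 2 mm. A picture is of the moment at which its call begins.
- env.job_done(): hands the job in; it is judged then, once.
The state is a dict: "time_s": time; "joints": joint angles; "dq": joint speeds; "effort": joint torques, N m; "tool_pos": TCP position; "ee_rot": TCP orientation; "contact_force": force on the tool from outside, world axes, zero at the start; "wrist_torque": the same for the moment, N m; "width": finger opening in m; "grasp_force": force on a finger pad.
Only numpy, scipy, OpenCV 4.12 (cv2) and the standard library are available. Lean on these libraries where they do the work, as an engineer would, in place of code of your own. Each camera call takes 0.05 s, during which the arm holds its last target. There are 200 camera calls.

### The job

Lift the slide hanger off its parking stand and hook it over the long rail, glass slide towards the robot, on the free stretch to the left of the spring ball and clear of it. Then slide it to the right along the rail until the ball presses in and clicks out into the notch of the hanger; do not run past the notch. Finish holding: keep the hanger gripped there, seated on the rail with the ball in the notch, for the picture to be taken, and do not disturb the timer, petri dish or vial.

Things in the scene. Friction and masses are not known exactly. Their poses are not given: they have to be found in the camera images.
- hanger: Loose slide hanger, about 0.12 kg: aluminium saddle (upside-down U, 48 mm along its y) with a grip block on top and a glass slide hanging on the front leg (-x) down to 95 mm below the origin. Origin: middle of the roof's underside, which rests on the crest of a rail; x from -21 to 16.5 mm, legs 24 mm deep, 17 mm apart inside. Starts on the short bar of a parking stand, crest 170 mm high.
- hanger_grip (a point): Centre of the hanger's black upright grip block (24 mm in x, 18 mm in y), 30 mm above the hanger's origin; the block rises from the roof (6 mm above the origin) to 50 mm above it. Axes as the hanger's: x front to rear, y along the rail, z up.
- hanger_notch (a point): Mouth of the notch, an upright V groove (15 mm wide, 6.3 mm deep, 40 degree flanks) mid-length in the inner face of the front leg; 8.5 mm in front (-x) of and 14 mm below the hanger's origin. The face is flat from 7.5 to 16 mm either side, then slopes back at 40 degrees to the leg's ends at 24 mm. Axes as the hanger's.
- rail_mid (a point): Middle of the crest of the long fixed steel rail, 170 mm above the bench. The rail is 320 mm long and 14 mm thick with a half-round top, on two posts 145 mm from the middle; y points along it to the robot's left, -x to its front face, towards the robot.
- ball_point (a point): Where the spring ball stands out of the rail's front face, 14 mm below the crest, 70 mm right to 20 mm left of the rail's middle. Below it a grey collar (30 mm long, top 31 mm below the crest) carries a white plate behind the glass's path. Axes as the rail's. With the ball in the notch, hanger_notch has the same y and z and lies 0 to 3 mm in front (-x; 1.5 mm when centred).
- ball (a joint): How far the 12 mm steel ball, 6 mm proud when free, is pressed into the rail, in m: 0 free, 0.0075 at most; spring 3 N rising to 9 N. The leg's lead-in meets it with the notch 20 to 24 mm to its left, the flat presses it 2 to 6 mm (the ball pushes the hanger to the front of its play), and in the notch it springs back to under 2 mm. Pushing over it or out of the notch takes roughly 3 to 9 N along the rail.
- timer: Bystander, to be left alone: white kitchen-type timer lying flat, 64x64x19 mm. Origin at the centre of its underside.
- petri_dish_0: Bystander, to be left alone: round lidded petri dish, 59 mm across, 15 mm high. Origin at the centre of its underside.
- vial_0: Bystander, to be left alone: amber glass vial standing, 23 mm across, 57 mm high. Origin at the centre of its underside.

How it is judged:
On the way, in this order (a step that is already met when the one before it is completed fails the run):
1. the hanger is hooked over the rail, held, on the free stretch left of the ball (notch at least 26 mm to its left) (x of hanger_notch in the frame of ball_point between -0.006 and 0.002 m and z of hanger_notch in the frame of ball_point between -0.005 and 0.006 m and angle between the y axis of hanger_notch and the y axis of ball_point, either way round below 0.12 rad and contact force between the fingers and hanger above 2 N and y of hanger_notch in the frame of ball_point between 0.026 and 0.25 m), for 0.2 s.
2. slid along the rail, still seated and held, the hanger's front leg presses the ball in (more than 1.5 mm, notch 6 to 24 mm to its left) (x of hanger_notch in the frame of ball_point between -0.006 and 0.002 m and z of hanger_notch in the frame of ball_point between -0.005 and 0.006 m and angle between the y axis of hanger_notch and the y axis of ball_point, either way round below 0.12 rad and contact force between the fingers and hanger above 2 N and y of hanger_notch in the frame of ball_point between 0.006 and 0.024 m and value of joint ball above 0.0015 m), for 0.04 s.
At the end, for the whole second after the job is handed in: Hanger seated on the rail (within 6 mm of height, 0.12 rad of the rail's direction), notch within 3 mm of the ball along the rail, ball sprung out to under 2 mm pressed, hanger still (under 10 mm/s) and still gripped by the fingers (over 2 N) (x of hanger_notch in the frame of ball_point between -0.006 and 0.002 m and z of hanger_notch in the frame of ball_point between -0.005 and 0.006 m and angle between the y axis of hanger_notch and the y axis of ball_point, either way round below 0.12 rad and contact force between the fingers and hanger above 2 N and y of hanger_notch in the frame of ball_point between -0.003 and 0.003 m and value of joint ball below 0.002 m and linear speed of hanger below 0.01 m/s); the arm keeps its last pose, push and grip.
It fails at once if the hooked hanger is past the notch or to the right of the ball (notch more than 10 mm right of it) (y of hanger_notch in the frame of ball_point between -0.3 and -0.01 m and x of hanger_notch in the frame of ball_point between -0.02 and 0.02 m and z of hanger_notch in the frame of ball_point between -0.012 and 0.01 m).
It fails at once if the timer is shifted by more than 20 mm (distance of timer from where it was at the start of the episode above 0.02 m).
It fails at once if the petri_dish_0 is shifted by more than 20 mm (distance of petri_dish_0 from where it was at the start of the episode above 0.02 m).
It fails at once if the vial_0 is shifted by more than 20 mm (distance of vial_0 from where it was at the start of the episode above 0.02 m).
It also fails if it takes over 40 s, if anything falls off the work surface, if the arm or the gripper's body presses on something with over 40 N, if the wrist force passes 120 N, or if a joint passes its speed limit or range.

## Working session

There is one attempt and no reset: what is moved stays moved. The work goes in short steps, Python scripts to look and compute and a tool call to move; the robot and the scene stay as the last step left them, time stands still between calls to the robot, and variables do not carry over. Pictures are saved under pics/ and viewed, at most 10 in all, crops included, and the job is handed in when it is done.

Besides the shell and the picture viewer there is one more tool, called after "Request:" as a command line: name --argument value ..., lists and objects as JSON in quotes. send_rows: Moves the arm, as the interface text tells. Its arguments: {"type":"object","properties":{"rows":{"type":"array"}},"required":["rows"]}

```bash
mkdir -p pics
cat > h.py <<'E'
import numpy as np, cv2
from scipy.spatial.transform import Rotation as R
from plant import env
def cam(n,save=None):
    c=env.read_camera(n)
    if save: cv2.imwrite('pics/'+save,c['color'])
    return c
def pts(c):
    K=np.array(c['camera_matrix']);z=c['z_map'];v,u=np.mgrid[:z.shape[0],:z.shape[1]]
    P=np.stack([(u-K[0,2])/K[0,0]*z,-(v-K[1,2])/K[1,1]*z,-z],-1)
    return P@rot(c).T+np.array(c['position'])
def rot(c):
    r=np.array(c['rotation'])
    return r if r.shape==(3,3) else R.from_rotvec(r).as_matrix()
E
python3 - <<'E'
from h import *
for n in ['scene','top']:
    c=cam(n,n+'0.png'); print(n,c['position'],rot(c).round(3).tolist(),c['camera_matrix'])
    np.savez(n+'0.npz',P=pts(c),c=c['color'])
print({k:np.round(v,4).tolist() for k,v in env.observe().items()})
E
```

```text
scene [1.05580407 0.56341465 0.72409185] [[-0.43, -0.606, 0.669], [0.903, -0.285, 0.322], [-0.004, 0.742, 0.67]] [[380.32983296   0.         276.93123857]
 [  0.         380.32983296 210.04884388]
 [  0.           0.           1.        ]]
top [0.40445289 0.28374195 0.98946684] [[0.0, 0.995, -0.098], [-1.0, -0.0, -0.003], [-0.003, 0.098, 0.995]] [[432.49038378   0.         280.91976304]
 [  0.         432.49038378 215.01813583]
 [  0.           0.           1.        ]]
{'time_s': 0.1, 'joints': [-1.3694, 0.592, 0.0483, 1.6097, -0.0333, 0.9427, -0.0337], 'dq': [0.0002, -0.0033, 0.001, -0.0027, -0.0005, 0.0017, -0.0019], 'effort': [0.004, -55.0002, 1.5526, -19.8826, 0.0096, 0.0038, -0.0], 'tool_pos': [0.2105, 0.693, 0.2303], 'ee_rot': [-0.4612, -3.1074, 0.0031], 'contact_force': [-0.3622, -0.6723, 0.7821], 'wrist_torque': [-0.0399, -0.026, 0.009], 'grasp_force': 0.0, 'width': 0.0855}
```

View pics/scene0.png

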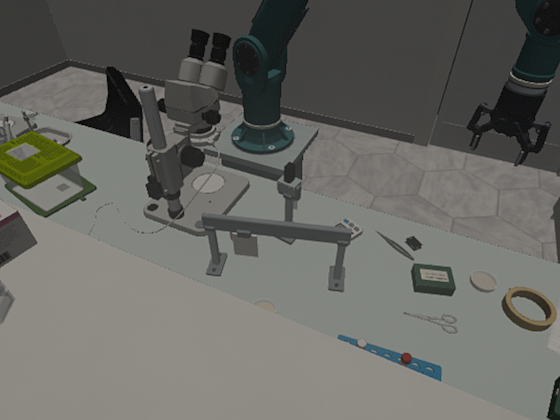

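View pics/top0.png

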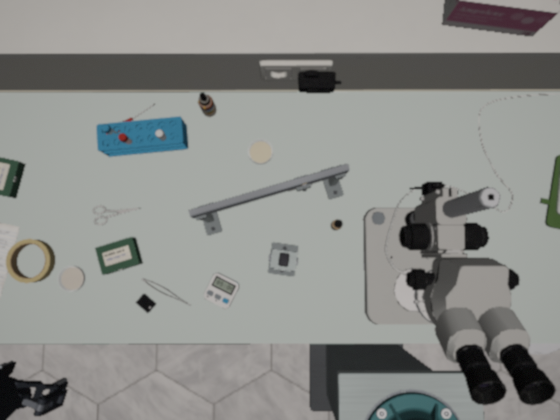

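Run:
```python
from h import *
d=np.load('top0.npz');P=d['P'];C=d['c']
def mask(u0,u1,v0,v1,z0,z1):
    m=np.zeros(P.shape[:2],bool);m[v0:v1,u0:u1]=1
    return m&(P[...,2]>z0)&(P[...,2]<z1)
m=mask(180,360,155,225,.12,.2);q=P[m];print('rail n',len(q),'z',np.percentile(q[:,2],[5,50,95]))
r=cv2.minAreaRect(q[:,:2].astype(np.float32));print(r,cv2.boxPoints(r))
S=np.load('scene0.npz');Q=S['P']
m=(Q[...,2]>.15)&(Q[...,2]<.2);m[:200]=0;m[250:]=0;m[:,:195]=0;m[:,355:]=0;q=Q[m];r=cv2.minAreaRect(q[:,:2].astype(np.float32));print('rail scene',r,np.percentile(q[:,2],[50,95,99]),cv2.boxPoints(r))
for z0,z1 in [(.21,.25),(.165,.2),(.02,.15)]:
    m=mask(255,310,225,290,z0,z1);q=P[m]
    if len(q)>5:r=cv2.minAreaRect(q[:,:2].astype(np.float32));print('hang',z0,len(q),np.median(q[:,2]),r,cv2.boxPoints(r).round(4).tolist())
m=(Q[...,2]>.2)&(Q[...,2]<.25);m[:155]=0;m[200:]=0;m[:,:270]=0;m[:,310:]=0;q=Q[m];print('grip scene',len(q),q.mean(0),np.percentile(q[:,2],[5,50,98]))
for n,u,v in [('timer',222,289),('vial',337,224),('pet',260,152),('pet2',72,278),('bluevial',206,103)]: print(n,P[v,u].round(3))
cv2.imwrite('pics/c1.png',np.hstack([cv2.resize(C[150:310,180:360],None,fx=3,fy=3,interpolation=2)]))
img=cv2.imread('pics/scene0.png');cv2.imwrite('pics/c2.png',cv2.resize(img[150:300,190:370],None,fx=4,fy=4,interpolation=2))
print(R.from_rotvec(env.observe()['ee_rot']).as_matrix().round(3))
```

```text
rail n 1737 z [0.1356904  0.16671879 0.17087977]
((0.5320436954498291, 0.309400737285614), (0.029794976115226746, 0.3200480341911316), 16.915306091308594) [[0.4712305  0.45816693]
 [0.56435096 0.15196547]
 [0.5928569  0.16063455]
 [0.49973643 0.466836  ]]
rail scene ((0.539677083492279, 0.3077491223812103), (0.015068139880895615, 0.3208906650543213), 16.61587905883789) [0.16504348 0.17148428 0.17244658] [[0.48657766 0.4593404 ]
 [0.57833755 0.15184905]
 [0.59277654 0.15615785]
 [0.5010166  0.4636492 ]]
hang 0.21 132 0.21943143890491268 ((0.40114083886146545, 0.2823854982852936), (0.017796942964196205, 0.023004529997706413), 89.75975799560547) [[0.38960000872612, 0.273499995470047], [0.41260001063346863, 0.2734000086784363], [0.41269999742507935, 0.29120001196861267], [0.3896999955177307, 0.2912999987602234]]
hang 0.165 364 0.1755282955207288 ((0.40017467737197876, 0.28319111466407776), (0.05577511340379715, 0.034310366958379745), 81.95233154296875) [[0.37929999828338623, 0.257999986410141], [0.4133000075817108, 0.2531999945640564], [0.421099990606308, 0.3084000051021576], [0.3871000111103058, 0.3131999969482422]]
grip scene 121 [0.40898868 0.28297125 0.21411257] [0.20242559 0.21554751 0.2220413 ]
timer [0.335 0.417 0.018]
vial [0.477 0.165 0.056]
pet [0.646 0.335 0.015]
pet2 [0.359 0.753 0.016]
bluevial [0.741 0.45  0.072]
[[-0.957  0.29  -0.   ]
 [ 0.29   0.957 -0.002]
 [-0.    -0.002 -1.   ]]
```

View pics/c1.png

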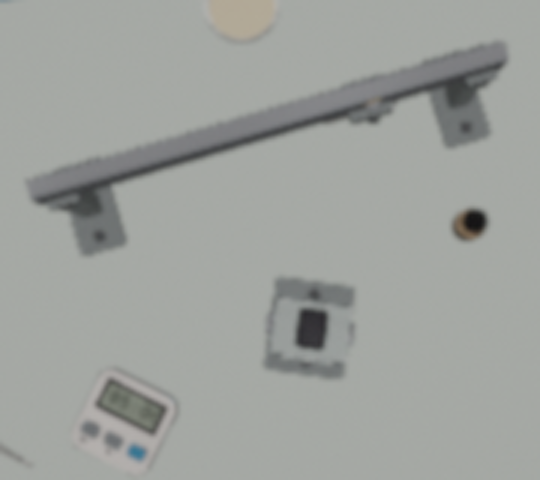

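View pics/c2.png

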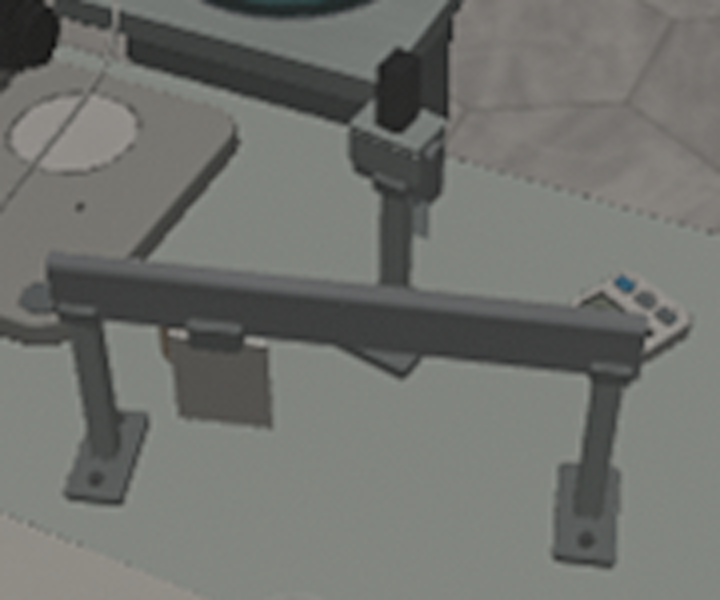

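The scene camera shows the rail from about (203,215) to (350,235), with the ball collar and white plate near (244,240). The hanger's black grip is at (290,172), with the glass on the robot side. In the top view the grip is at (284,260) and the collar at (304,187). Rail yaw is about 0.29 and hanger yaw about -0.12. I'm moving above the hanger.

Request:
send_rows --rows '[[[1,-3,-3.4,-1.5,0,0,0],[1,-6,-6.8,-3,0,0,-0.03],[1,-10,-11,-4.5,0,0,-0.06],[1,-14,-15,-6,0,0,-0.09],[1,-18,-19,-7,0,0,-0.12]]]'

```text
time_s: 0.72
tool_pos: [0.3285, 0.4578, 0.3017]
ee_rot: [0.273, 3.129, 0.0]
contact_force: [1.1, -0.3, -0.2]
width: 0.0852
grasp_force: 0.0
```

```bash
cat > go.py <<'E'
from h import *
import sys
# remaining shift in tool axes to target x y z yaw(of tool y axis)
t=np.array([float(a) for a in sys.argv[1:4]]);yaw=float(sys.argv[4])
o=env.observe();M=R.from_rotvec(o['ee_rot'])
c,s=np.cos(yaw),np.sin(yaw)
T=R.from_matrix(np.array([[-c,-s,0],[-s,c,0],[0,0,-1]]))
print('t',round(o['time_s'],2),'pos',np.round(o['tool_pos'],4),'F',np.round(o['contact_force'],1),'w',round(float(o['width']),4),'g',o['grasp_force'])
print('shift cm',(M.inv().apply(t-o['tool_pos'])*100).round(2),'turn',(M.inv()*T).as_rotvec().round(3))
E
python3 go.py 0.401 0.2824 0.30 -0.12
```

```text
t 0.72 pos [0.3285 0.4578 0.3017] F [ 1.1 -0.3 -0.2] w 0.0852 g 0.0
shift cm [-10.18 -16.03   0.17] turn [ 0.     0.    -0.054]
```

Request:
send_rows --rows '[[[1,-3,-4.6,0,0,0,-0.02],[1,-6,-9.4,0,0,0,-0.04],[1,-9,-14,0,0,0,-0.054],[1,-10.2,-16,0,0,0,-0.054],[1,-10.2,-16,0,0,0,-0.054]]]'

```text
time_s: 1.35
tool_pos: [0.4008, 0.282, 0.3011]
ee_rot: [-0.197, -3.135, 0.001]
contact_force: [0.4, -0.1, -0.6]
width: 0.085
grasp_force: 0.0
```

Run:
```python
from h import *
c=cam('wrist','w1.png');P=pts(c);np.savez('w1.npz',P=P,c=c['color'])
print(c['position'],rot(c).round(3).tolist(),env.observe()['tool_pos'],env.observe()['ee_rot'])
near=(abs(P[...,0]-.401)<.05)&(abs(P[...,1]-.283)<.05)&(c['z_map']>0)
for z0,z1 in [(.212,.228),(.168,.185)]:
    m=near&(P[...,2]>z0)&(P[...,2]<z1);q=P[m]
    if len(q)>20:
        r=cv2.minAreaRect(q[:,:2].astype(np.float32));print(z0,len(q),np.median(q[:,2]),r)
```

```text
[0.33500071 0.29031829 0.44527001] [[0.124, -0.957, -0.263], [0.992, 0.12, 0.033], [-0.0, -0.265, 0.964]] [0.40021641 0.28405058 0.30119484] [-1.91965983e-01 -3.13536683e+00 -2.17153958e-04]
0.212 743 0.22107415350900184 ((0.4028761684894562, 0.28198951482772827), (0.017744271084666252, 0.023908602073788643), 82.93009185791016)
0.168 1526 0.17732853253175698 ((0.4021468460559845, 0.2830124497413635), (0.05585762858390808, 0.03498116135597229), 82.96212768554688)
```

View pics/w1.png

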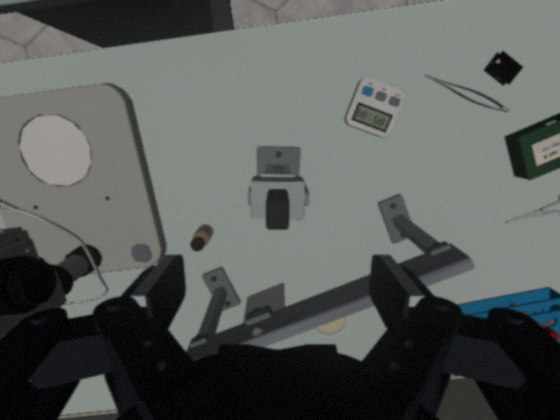

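The wrist view shows the grip block at (278,207), centred below the open fingers. The ball shows as a spot near (257,331) on the rail front, and the vial is at (202,237), away from the path. I'm descending to grasp.

```bash
python3 go.py 0.402 0.2822 0.180 -0.123
python3 - <<'E'
from h import *
w=np.load('w1.npz');t=np.load('top0.npz')
a=cv2.resize(w['c'][280:360,200:320],None,fx=5,fy=5,interpolation=2)
b=cv2.resize(t['c'][165:205,280:330],None,fx=8,fy=8,interpolation=2)
b=cv2.copyMakeBorder(b[:320,:200*2],0,80,0,0,0)
a=a[:400,150:550]
cv2.imwrite('pics/ball.png',np.hstack([a,b]))
E
```

```text
t 1.4 pos [0.4002 0.2841 0.3012] F [ 0.2  0.5 -0.2] w 0.0854 g 0.0
shift cm [-0.2  -0.16 12.12] turn [ 0.    -0.     0.001]
```

View pics/ball.png

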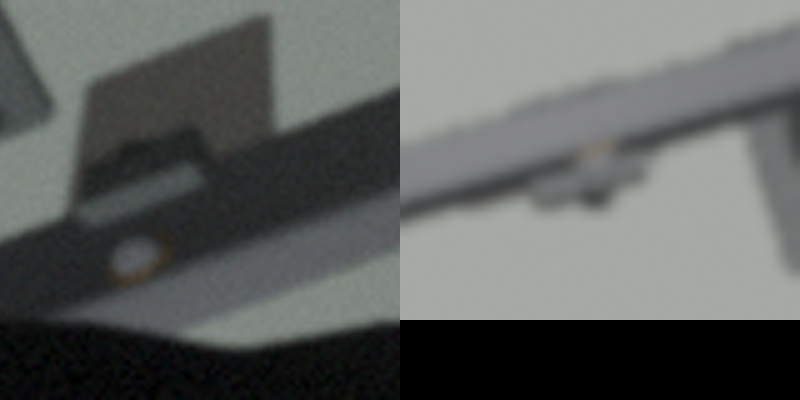

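Request:
send_rows --rows '[[[1,-0.15,-0.1,4,0,0,0],[1,-0.15,-0.1,8,0,0,0],[1,-0.15,-0.1,11,0,0,0],[1,-0.15,-0.1,12.1,0,0,0],[1,-0.15,-0.1,12.1,0,0,0]]]'

```text
time_s: 2.02
tool_pos: [0.4012, 0.2842, 0.18]
ee_rot: [-0.187, -3.135, 0.0]
contact_force: [0.1, 0.8, 0.6]
width: 0.0852
grasp_force: 0.0
```

Request:
send_rows --rows '[[[-1,0,0,0,0,0,0],[-1,0,0,0,0,0,0],[-1,0,0,0,0,0,0],[-1,0,0,0,0,0,0],[-1,0,0,0,0,0,0]]]'

```text
time_s: 2.65
tool_pos: [0.402, 0.2833, 0.1809]
ee_rot: [0.19, 3.135, 0.001]
contact_force: [-0.5, 0.4, 5.8]
width: 0.0175
grasp_force: 59.0
```

```bash
python3 go.py 0.402 0.2822 0.180 -0.123
python3 - <<'E'
from h import *
def ray(pos,Rm,K,u,v):
    d=Rm@np.array([(u-K[0]) /K[2],-(v-K[1])/K[2],-1]);return np.array(pos),d
A=ray([0.33500071,0.29031829,0.44527001],np.array([[0.124,-0.957,-0.263],[0.992,0.12,0.033],[-0.0,-0.265,0.964]]),[0,0,1],0,0)
c=cam('wrist');Kw=np.array(c['camera_matrix']);t=cam('top');Kt=np.array(t['camera_matrix'])
k=lambda K:[K[0,2],K[1,2],K[0,0]]
A=ray(A[0],np.array([[0.124,-0.957,-0.263],[0.992,0.12,0.033],[-0.0,-0.265,0.964]]),k(Kw),257,331.6)
B=ray(t['position'],rot(t),k(Kt),304.4,184)
for p,d in (A,B): print('z.156',(p+d*(.156-p[2])/d[2]).round(4))
s=np.linalg.lstsq(np.stack([A[1],-B[1]],1),B[0]-A[0],rcond=None)[0];print('tri',A[0]+s[0]*A[1],B[0]+s[1]*B[1])
# rail fit near crest from wrist view depth
P=np.load('w1.npz')['P']
for P in (P,np.load('top0.npz')['P'],np.load('scene0.npz')['P']):
    m=(P[...,2]>.163)&(P[...,2]<.178)&(P[...,1]>.16)&(P[...,1]<.455)&(abs(P[...,0]-.5395-(-.29)*(P[...,1]-.308)/.957)<.02)
    q=P[m];dy=q[:,1]-.308;f=np.polyfit(dy,q[:,0],1);print('rail',len(q),'x at y=.308',f[1],'yaw',-np.arctan(f[0]),'z',np.percentile(q[:,2],[90,98]))
E
```

```text
t 2.65 pos [0.402  0.2833 0.1809] F [-0.5  0.4  5.8] w 0.0175 g 59.02309477329254
shift cm [-0.02 -0.11  0.09] turn [0.001 0.001 0.002]
z.156 [0.5515 0.2411 0.156 ]
z.156 [0.5473 0.2405 0.156 ]
tri [0.54645513 0.24225228 0.16268825] [0.54616333 0.24082801 0.16271217]
rail 2543 x at y=.308 0.5337701199171281 yaw 0.28484660139889845 z [0.17146716 0.17213162]
rail 1122 x at y=.308 0.5341054008232525 yaw 0.289948408574453 z [0.17055794 0.17173818]
rail 855 x at y=.308 0.541159029774746 yaw 0.28853152975543195 z [0.17144323 0.1723877 ]
```

The grasp is good: width is 17.5 mm at 59 N. Now I'm lifting straight up high enough for the glass to clear the stand.

Request:
send_rows --rows '[[[-1,0,0,-1,0,0,0],[-1,0,0,-3.5,0,0,0],[-1,0,0,-7,0,0,0],[-1,0,0,-10,0,0,0],[-1,0,0,-12,0,0,0]]]'

```text
time_s: 3.38
tool_pos: [0.4018, 0.2832, 0.302]
ee_rot: [0.19, 3.135, 0.002]
contact_force: [0.0, 0.1, -1.1]
width: 0.0178
grasp_force: 58.6
```

```bash
python3 go.py 0.5423 0.2984 0.302 0.288
```

```text
t 3.38 pos [0.4018 0.2832 0.302 ] F [ 0.   0.1 -1.1] w 0.0178 g 58.6312061548233
shift cm [-13.76   3.21   0.02] turn [ 0.001  0.001 -0.409]
```

Request:
send_rows --rows '[[[-1,-3.5,0.8,0,0,0,-0.1],[-1,-7,1.6,0,0,0,-0.2],[-1,-10.5,2.4,0,0,0,-0.3],[-1,-13.8,3.2,0,0,0,-0.41],[-1,-13.8,3.2,0,0,0,-0.41]]]'

```text
time_s: 4.0
tool_pos: [0.545, 0.2976, 0.3001]
ee_rot: [-0.448, 3.108, -0.001]
contact_force: [-0.5, -0.2, -1.1]
width: 0.0174
grasp_force: 58.6
```

```bash
python3 go.py 0.5423 0.2984 0.225 0.288
python3 - <<'E'
from h import *
c=cam('wrist','w2.png');P=pts(c);np.savez('w2.npz',P=P,c=c['color'],K=c['camera_matrix'],p=c['position'],r=rot(c))
t=cam('top','t2.png');np.savez('t2.npz',P=pts(t),c=t['color'],K=t['camera_matrix'],p=t['position'],r=rot(t))
a=cv2.resize(t['color'][150:250,220:340],(560,420)); cv2.imwrite('pics/w2b.png',cv2.resize(np.hstack([c['color'],a]),None,fx=.71,fy=.71,interpolation=3))
E
```

```text
t 4.0 pos [0.545  0.2976 0.3001] F [-0.5 -0.2 -1.1] w 0.0174 g 58.627265095710754
shift cm [0.24 0.16 7.51] turn [-0.001  0.001 -0.001]
```

View pics/w2b.png

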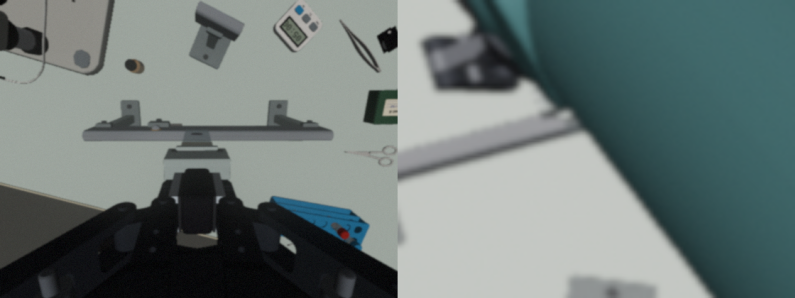

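The wrist view shows the rail level from (116,189) to (469,189) in full-size pixels, parallel to the held saddle at (278,232). The ball is near (218,176). Next I measure rail and hanger relative to each other.

```bash
cat > rel.py <<'E'
from h import *
import sys
def rel(f,yaw=.288):
    P=np.load(f)['P'];c,s=np.cos(yaw),np.sin(yaw)
    Q=P.copy();x=P[...,0]-.5395;y=P[...,1]-.308
    Q[...,0]=c*x+s*y;Q[...,1]=-s*x+c*y   # rail frame
    return Q
if __name__=='__main__':
    Q=rel('w2.npz')
    m=(Q[...,2]>.158)&(Q[...,2]<.18)&(abs(Q[...,0])<.02)&(abs(Q[...,1])<.18);q=Q[m]
    r=cv2.minAreaRect(q[:,:2].astype(np.float32));print('rail',r)
    for y0 in (-.14,-.1,.05,.1,.14):
        k=q[abs(q[:,1]-y0)<.006];print(y0,'x',np.percentile(k[:,0],[2,50,98]).round(4),'zmax',np.percentile(k[:,2],95).round(4),'crest x',k[k[:,2]>np.percentile(k[:,2],80),0].mean().round(4))
    print('y ends',np.percentile(q[:,1],[.2,99.8]))
    near=(abs(Q[...,0])<.05)&(abs(Q[...,1])<.05)
    for z0,z1 in [(.285,.302),(.33,.35)]:
        q=Q[near&(Q[...,2]>z0)&(Q[...,2]<z1)]
        if len(q)>20: r=cv2.minAreaRect(q[:,:2].astype(np.float32));print('h',z0,len(q),np.median(q[:,2]),r,q.min(0),q.max(0))
E
python3 rel.py
python3 - <<'E'
from h import *
w=np.load('w2.npz');P=w['P'];
import numpy as np
for u,v in [(278,225),(278,215),(250,232),(300,232),(278,245),(278,260),(218,176)]: print(u,v,P[v,u].round(4),w['c'][v,u])
E
```

```text
rail ((-0.00470750080421567, 0.002409130334854126), (0.3201557993888855, 0.01974855363368988), 89.60633087158203)
-0.14 x [-0.0092 -0.0042  0.004 ] zmax 0.1715 crest x -0.0023
-0.1 x [-0.0092 -0.0042  0.004 ] zmax 0.1717 crest x -0.0023
0.05 x [-0.0095 -0.0044  0.0029] zmax 0.1719 crest x -0.0027
0.1 x [-0.0095 -0.0042  0.003 ] zmax 0.1719 crest x -0.0031
0.14 x [-0.0096 -0.0045  0.0031] zmax 0.172 crest x -0.0026
y ends [-0.15680703  0.1613585 ]
h 0.285 2516 0.2963076209329263 ((-0.0065632229670882225, -0.011808617040514946), (0.016826242208480835, 0.04807904362678528), 0.05304117500782013) [-0.0149672  -0.03584463  0.28501543] [0.00187156 0.01223226 0.30199342]
h 0.33 5446 0.3403889720662348 ((0.00206941831856966, -0.01099563017487526), (0.07812021672725677, 0.02650747448205948), 89.43814849853516) [-0.01136011 -0.04994525  0.33000031] [0.01535691 0.02817195 0.34999935]
278 225 [0.5294 0.2931 0.2966] [133 139 129]
278 215 [0.5292 0.293  0.2803] [68 68 64]
250 232 [0.5371 0.2805 0.2963] [146 150 139]
300 232 [0.5299 0.3048 0.2965] [140 145 135]
278 245 [0.5345 0.2945 0.3098] [22 20 18]
278 260 [0.5349 0.2946 0.3251] [25 27 23]
218 176 [0.544  0.2398 0.1599] [97 95 92]
```

Request:
send_rows --rows '[[[-1,0.5,0,2,0,0,0],[-1,0.5,0,4.5,0,0,0],[-1,0.5,0,7,0,0,0],[-1,0.5,0,8.5,0,0,0],[-1,0.5,0,8.5,0,0,0]]]'

```text
time_s: 4.72
tool_pos: [0.5363, 0.2966, 0.2144]
ee_rot: [0.453, -3.106, 0.002]
contact_force: [0.2, 0.3, -0.3]
width: 0.0173
grasp_force: 58.6
```

```bash
python3 go.py 0.5423 0.2984 0.18 0.288
python3 - <<'E'
from h import *
c=cam('wrist','w3.png');np.savez('w3.npz',P=pts(c),c=c['color'],K=c['camera_matrix'],p=c['position'],r=rot(c))
t=cam('scene','s3.png');np.savez('s3.npz',P=pts(t),c=t['color'],K=t['camera_matrix'],p=t['position'],r=rot(t))
a=cv2.resize(t['color'][130:280,190:390],(560,420)); cv2.imwrite('pics/w3b.png',cv2.resize(np.hstack([c['color'],a]),None,fx=.71,fy=.71,interpolation=3))
from rel import rel
Q=rel('w3.npz')
q=Q[(Q[...,2]>.158)&(Q[...,2]<.178)&(abs(Q[...,0])<.02)&(abs(Q[...,1])<.18)]
for y0 in (-.14,-.1,-.08,.05,.1,.14):
    k=q[abs(q[:,1]-y0)<.006]
    if len(k)>10:print(y0,'x',np.percentile(k[:,0],[2,50,98]).round(4),'zmax',np.percentile(k[:,2],95).round(4),'crest x',k[k[:,2]>np.percentile(k[:,2],80),0].mean().round(4))
k=Q[(abs(Q[...,0])<.04)&(abs(Q[...,1]+.012)<.03)&(Q[...,2]>.185)&(Q[...,2]<.26)]
for z in np.arange(.185,.26,.005):
    j=k[abs(k[:,2]-z-.0025)<.0025]
    if len(j)>5:print(z.round(3),len(j),np.percentile(j[:,0],[2,50,98]).round(4),np.percentile(j[:,1],[2,98]).round(4))
E
```

```text
t 4.72 pos [0.5363 0.2966 0.2144] F [ 0.2  0.3 -0.3] w 0.0173 g 58.623027205467224
shift cm [-0.64  0.    3.44] turn [-0.001 -0.003  0.002]
-0.14 x [-0.0093 -0.0051  0.0029] zmax 0.1717 crest x -0.0023
-0.1 x [-0.0093 -0.0054  0.0028] zmax 0.1718 crest x -0.0026
-0.08 x [-0.0093 -0.0054  0.0029] zmax 0.1718 crest x -0.0025
0.05 x [-0.0095 -0.0053  0.0035] zmax 0.1719 crest x -0.0027
0.1 x [-0.0095 -0.0054  0.0033] zmax 0.172 crest x -0.0027
0.14 x [-0.0097 -0.0056  0.0031] zmax 0.1719 crest x -0.0028
0.185 432 [-0.0264 -0.0249 -0.0229] [-0.0315  0.0111]
0.19 272 [-0.0256 -0.0232 -0.0226] [-0.0331  0.0119]
0.195 250 [-0.0244 -0.0231 -0.0227] [-0.0324  0.0126]
0.2 259 [-0.0234 -0.023  -0.0226] [-0.0331  0.0121]
0.205 385 [-0.0234 -0.0229 -0.0106] [-0.0338  0.0135]
0.21 1810 [-0.023  -0.0179 -0.0084] [-0.0331  0.0127]
0.215 139 [-0.0174 -0.0169 -0.0152] [-0.0226 -0.0006]
0.22 306 [-0.0174 -0.0166 -0.0121] [-0.0299  0.0093]
0.225 404 [-0.0174 -0.0165 -0.0121] [-0.0314  0.0109]
0.23 449 [-0.0174 -0.0165 -0.0119] [-0.0315  0.0113]
0.235 508 [-0.0174 -0.0165 -0.012 ] [-0.0316  0.0112]
0.24 564 [-0.0174 -0.0164 -0.012 ] [-0.0316  0.0112]
0.245 474 [-0.0175 -0.0166 -0.0126] [-0.0304  0.0067]
0.25 2513 [-0.0171 -0.0089  0.0053] [-0.0223  0.0015]
0.255 1223 [-0.0189 -0.0101  0.0033] [-0.037   0.0155]
```

View pics/w3b.png

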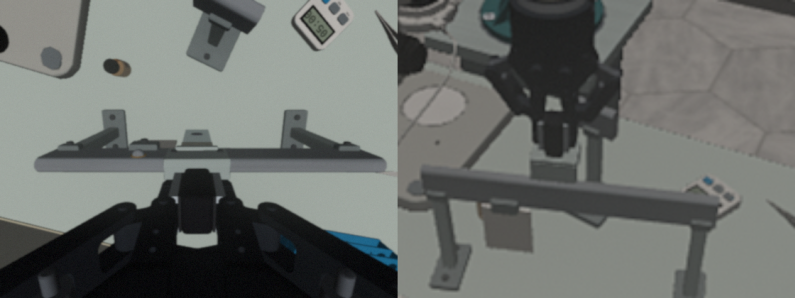

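The wrist view shows the saddle at (278,230) just above and slightly in front of the rail, from (55,225) to (540,225). The scene view agrees. Depth puts the hanger about 2 mm too far forward, so I nudge it back and re-check.

Request:
send_rows --rows '[[[-1,-0.2,0,0,0,0,0],[-1,-0.2,0,0,0,0,0],[-1,-0.2,0,0,0,0,0]]]'

```text
time_s: 5.2
tool_pos: [0.5399, 0.2975, 0.2157]
ee_rot: [-0.452, 3.108, 0.0]
contact_force: [-0.3, 0.2, -0.6]
width: 0.0171
grasp_force: 58.6
```

```bash
cat > chk.py <<'E'
from h import *
import sys
from rel import rel
c=cam('wrist',sys.argv[1]+'.png');np.savez(sys.argv[1]+'.npz',P=pts(c),c=c['color'])
Q=rel(sys.argv[1]+'.npz');o=env.observe();zt=o['tool_pos'][2]
x,y=o['tool_pos'][:2]-np.array([.5395,.308]);print('tool frame',.9588*x+.284*y,-.284*x+.9588*y,zt,'F',np.round(o['contact_force'],1),'rv',o['ee_rot'].round(3),'g',o['grasp_force'])
q=Q[(Q[...,2]>.158)&(Q[...,2]<.178)&(abs(Q[...,0])<.02)&(abs(Q[...,1])<.15)&(abs(Q[...,1]-y)>.045)]
print('rail front',np.percentile(q[:,0],2),'ctr',np.percentile(q[:,0],2)+.007)
k=Q[(abs(Q[...,0])<.04)&(abs(Q[...,1]-y)<.06)]
j=k[(k[:,2]>zt+.005)&(k[:,2]<zt+.03)&(abs(k[:,1]-np.median(k[:,1]))<.006)]
b=j[j[:,0]<-.005];print('block front',np.median(b[:,0]),'ctr',np.median(b[:,0])+.012)
j=k[abs(k[:,2]-(zt-.0045))<.002];print('roof',len(j),'z',np.median(j[:,2]),'x',np.percentile(j[:,0],[2,98]),'y',np.percentile(j[:,1],[1,99]),'mid',np.percentile(j[:,1],[1,99]).mean())
E
python3 chk.py w4
```

```text
tool frame -0.002725057582930908 -0.010197180630686893 0.21556761950950565 F [ 0.1 -0.2 -1. ] rv [-0.452  3.108  0.   ] g 58.62347960472107
rail front -0.009816530824731207 ctr -0.002816530824731207
block front -0.013338252876512817 ctr -0.001338252876512817
roof 1868 z 0.2120295638502546 x [-0.01951267 -0.00452078] y [-0.03384647  0.01308886] mid -0.010378804518974334
```

Request:
send_rows --rows '[[[-1,0.1,0,0.8,0,0,0],[-1,0.1,0,1.6,0,0,0],[-1,0.1,0,2.4,0,0,0],[-1,0.1,0,3,0,0,0],[-1,0.1,0,3.3,0,0,0]]]'

```text
time_s: 5.88
tool_pos: [0.5385, 0.297, 0.1816]
ee_rot: [0.453, -3.108, 0.001]
contact_force: [-0.0, -0.3, -0.7]
width: 0.0174
grasp_force: 58.6
```

```bash
python3 chk.py w5
```

```text
tool frame -0.00419174588396907 -0.010244410925958179 0.18149313780304696 F [ 0.9 -0.6 -1. ] rv [ 4.530e-01 -3.108e+00  1.000e-03] g 58.62325429916382
rail front -0.0098508873127247 ctr -0.0028508873127246993
block front -0.01483129385742739 ctr -0.00283129385742739
roof 1865 z 0.1779792413606245 x [-0.02102409 -0.00609328] y [-0.03396751  0.01303831] mid -0.010464601415168993
```

Request:
send_rows --rows '[[[-1,0,0,0.1,0,0,0],[-1,0,0,0.15,0,0,0],[-1,0,0,0.2,0,0,0],[-1,0,0,0.2,0,0,0]]]'

```text
time_s: 6.42
tool_pos: [0.5389, 0.2972, 0.1809]
ee_rot: [-0.453, 3.108, 0.0]
contact_force: [-1.6, -1.1, 4.1]
width: 0.0175
grasp_force: 59.1
```

The hanger is seated, with about 4 N up from the rail. I'll slide part of the way and look at the ball from close by.

Request:
send_rows --rows '[[[-1,0,-0.6,0,0,0,0],[-1,0,-1.2,0,0,0,0],[-1,0,-1.7,0,0,0,0],[-1,0,-2,0,0,0,0],[-1,0,-2,0,0,0,0]]]'

```text
time_s: 7.05
tool_pos: [0.5452, 0.2778, 0.1809]
ee_rot: [-0.452, 3.107, 0.001]
contact_force: [0.2, 0.7, 6.0]
width: 0.0171
grasp_force: 59.5
```

```bash
python3 chk.py w6
python3 - <<'E'
from h import *
from rel import rel
d=np.load('w6.npz');C=d['c'];P=d['P']
cv2.imwrite('pics/b6.png',cv2.resize(C[170:270,180:330],None,fx=5,fy=5,interpolation=2))
E
```

```text
tool frame -0.0030781157479794425 -0.030605560127611203 0.18091471255302433 F [0.3 0.7 5.3] rv [-4.520e-01  3.107e+00  1.000e-03] g 59.533313512802124
rail front -0.009546279314792168 ctr -0.0025462793147921674
block front -0.013824631968865887 ctr -0.001824631968865887
roof 1919 z 0.17729015102145912 x [-0.02002906 -0.005087  ] y [-0.05427577 -0.00728775] mid -0.03078175660463387
```

View pics/b6.png

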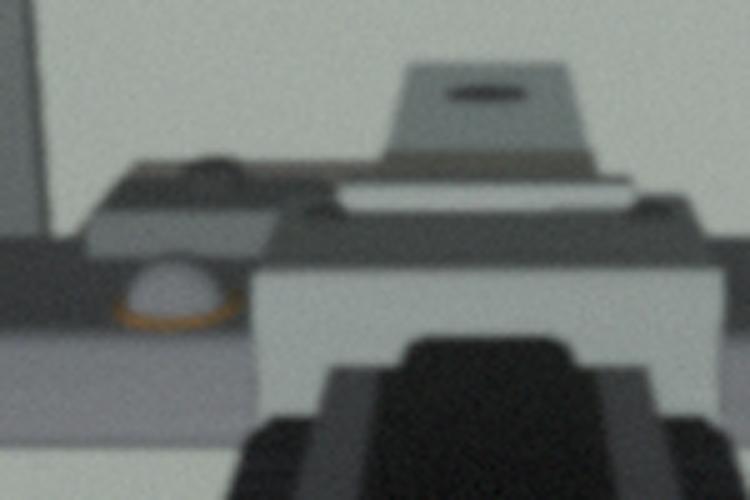

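The crop shows the ball at about (215,228) in its brass ring, left of the saddle front edge, which spans columns 230–325. I'm computing the along-rail gap.

Run:
```python
from h import *
c=cam('wrist');K=np.array(c['camera_matrix']);p=np.array(c['position']);M=rot(c)
yaw=.288;A=np.array([[np.cos(yaw),np.sin(yaw),0],[-np.sin(yaw),np.cos(yaw),0],[0,0,1]]);o=np.array([.5395,.308,0])
def ray(u,v):
    return A@(p-o),A@(M@np.array([(u-K[0,2])/K[0,0],-(v-K[1,2])/K[1,1],-1]))
for u in (215,216):
  for z in (.155,.158):
    a,d=ray(u,228.4);print(u,z,(a+d*(z-a[2])/d[2]).round(4))
# same way: saddle roof front edge corners at z .1765
for u,v in ((230,224),(325,224)):
    a,d=ray(u,v);print((a+d*(.1773-a[2])/d[2]).round(4))
```

```text
215 0.155 [-0.0095 -0.067   0.155 ]
215 0.158 [-0.0105 -0.0663  0.158 ]
216 0.155 [-0.0095 -0.0664  0.155 ]
216 0.158 [-0.0105 -0.0658  0.158 ]
[-0.0197 -0.0546  0.1773]
[-0.0198 -0.0069  0.1773]
```

The gap is about 35.5 mm. I'm sliding onto the ball first.

Request:
send_rows --rows '[[[-1,0,-0.6,0,0,0,0],[-1,0,-1.2,0,0,0,0],[-1,0,-1.7,0,0,0,0],[-1,0,-2.1,0,0,0,0],[-1,0,-2.3,0,0,0,0]]]'

```text
time_s: 7.78
tool_pos: [0.5493, 0.2581, 0.1809]
ee_rot: [0.453, -3.106, -0.005]
contact_force: [-5.1, 3.7, 7.0]
width: 0.0175
grasp_force: 59.9
```

```bash
python3 chk.py w7
```

```text
tool frame -0.00483208240559317 -0.05124265259881599 0.18087912240365403 F [-3.5  2.6  7.5] rv [ 0.453 -3.106 -0.004] g 59.98948574066162
rail front -0.009563988237693862 ctr -0.0025639882376938617
block front -0.015517391269722082 ctr -0.0035173912697220814
roof 1885 z 0.17731872442368768 x [-0.02178874 -0.00673083] y [-0.07424393 -0.02723495] mid -0.050739442415430866
```

The ball is pressed (about 5 N frontward) with the notch about 15 mm to its left. I continue to the notch.

Request:
send_rows --rows '[[[-1,0,-0.3,0,0,0,0],[-1,0,-0.6,0,0,0,0],[-1,0,-0.9,0,0,0,0],[-1,0,-1.1,0,0,0,0],[-1,0,-1.2,0,0,0,0]]]'

```text
time_s: 8.45
tool_pos: [0.5537, 0.2447, 0.1809]
ee_rot: [0.453, -3.108, -0.001]
contact_force: [-2.2, 1.3, 7.3]
width: 0.0176
grasp_force: 59.9
```

```bash
python3 chk.py w8
```

```text
tool frame -0.004250507957562254 -0.06492123000799621 0.18090401816708068 F [-2.8  1.5  7.9] rv [ 4.520e-01 -3.108e+00 -1.000e-03] g 59.924288392066956
rail front -0.00958621089164937 ctr -0.00258621089164937
block front -0.015089086319765034 ctr -0.0030890863197650335
roof 1919 z 0.1772911798602443 x [-0.02128704 -0.00631732] y [-0.08842196 -0.04145733] mid -0.06493964412935099
```

Request:
send_rows --rows '[[[-1,0,-0.05,0,0,0,0],[-1,0,-0.1,0,0,0,0],[-1,0,-0.1,0,0,0,0]]]'

```text
time_s: 8.88
tool_pos: [0.5544, 0.244, 0.1809]
ee_rot: [0.453, -3.109, -0.001]
contact_force: [-2.1, 2.1, 6.3]
width: 0.0177
grasp_force: 59.9
```

```bash
python3 chk.py w9
python3 - <<'E'
from h import *
s=[]
for i in range(6): env.read_camera('top'); s.append(env.observe()['contact_force'])
f=np.mean(s,0);print('rail x,y,z force',.9588*f[0]+.284*f[1],-.284*f[0]+.9588*f[1],f[2])
C=np.load('w9.npz')['c'];cv2.imwrite('pics/b9.png',cv2.resize(C[150:290,170:350],None,fx=4,fy=4,interpolation=2))
E
```

```text
tool frame -0.003886886162968492 -0.06568644185130926 0.18086644660539317 F [-2.1  1.4  6.6] rv [ 4.530e-01 -3.109e+00 -1.000e-03] g 59.89353954792023
rail front -0.009566543127472373 ctr -0.002566543127472373
block front -0.014630686719672124 ctr -0.002630686719672124
roof 1922 z 0.17728436271118586 x [-0.02082851 -0.0057378 ] y [-0.08930699 -0.0423748 ] mid -0.0658408905973981
rail x,y,z force -1.2881978745783456 2.4571564018202627 6.588129573023916
```

View pics/b9.png

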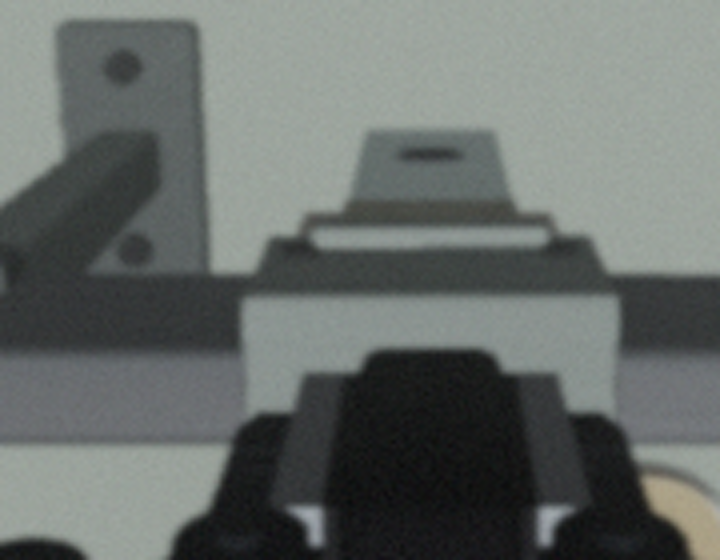

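The close view shows the saddle (columns 242–618) centred over the collar's plate edge (300–555). The front force fell from about 5 N to about 1.3 N, so the ball has clicked into the notch. I'll make one last 0.5 mm trim and settle.

Request:
send_rows --rows '[[[-1,0,-0.05,0,0,0,0],[-1,0,-0.05,0,0,0,0],[-1,0,-0.05,0,0,0,0]]]'

```text
time_s: 9.6
tool_pos: [0.5547, 0.2435, 0.1809]
ee_rot: [-0.453, 3.109, 0.002]
contact_force: [-0.6, 2.1, 7.2]
width: 0.0173
grasp_force: 59.9
```

```bash
python3 chk.py w10
python3 - <<'E'
from h import *
s=[]
for i in range(6): env.read_camera('top'); s.append(env.observe()['contact_force'])
f=np.mean(s,0);print('rail x,y,z force',.9588*f[0]+.284*f[1],-.284*f[0]+.9588*f[1],f[2])
E
```

```text
tool frame -0.0037033294803890393 -0.06616612727652041 0.1808971267331619 F [-1.8  2.   6.7] rv [-4.530e-01  3.109e+00  2.000e-03] g 59.872485995292664
rail front -0.009569768346921255 ctr -0.002569768346921255
block front -0.014465979993855575 ctr -0.0024659799938555743
roof 1920 z 0.17728348721955173 x [-0.02067821 -0.00572935] y [-0.08976792 -0.04278421] mid -0.06627606308743689
rail x,y,z force -1.1155724852841928 2.369615838491896 6.548527707407854
```

The notch reads -66.3 mm along the rail and the ball -66.4 mm. The hanger is seated, gripped and still, so I'm handing in.

```bash
python3 -c "
from plant import env
print(env.job_done())"
```

```text
the job is handed in; nothing more can be done
None
```

The hanger is seated on the rail and still gripped at about 60 N. The notch measures within about 1 mm of the ball, and the drop in front force indicates the ball clicked in. The job is handed in; it returned no verdict.

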